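Roll a sensor tube into its soldering cradle

TASK

Roll the aluminium tube across the bench with your fingers, pushing it gently by its side up the cradle's ramp until it drops into the V-groove. Leave it lying at rest in the groove, centred so that it sticks out equally at both ends; slide it lengthwise with a fingertip if needed. Never pinch or lift the tube, and leave the parts box, the solder spool and the tip-cleaner tin where they are.

Things in the scene. Friction and masses are not known exactly. Their poses are not given: they have to be found in the camera images.
- tube: Loose smooth aluminium tube, 40 mm diameter, 110 mm long, 150 to 300 g, slippery (friction about 0.3). Blue band round its middle, black ends. Lies on the bench 200 to 280 mm from the cradle, off either ramp, within 9 degrees of the groove's direction. Origin at its centre on its axis; own x along it; y, z turn as it rolls. Let go, it soon stops on the flat but rolls back down the ramp.
- cradle: Fixed low cradle, dark steel, orange V-groove; 76 mm long (own x, along the groove, ends open), 156 mm wide (y). Origin under its centre at bench height, z up. Same towards +y and -y: groove bottom 2 mm above the bench at y = 0, faces rise at 30 degrees to lips 10 mm high at 14 mm, flat to 18 mm, then a ramp down to the bench at 78 mm.
- cradle_seat (a point): Where the tube's centre is when it lies seated and centred in the groove: over the cradle's middle, 25 mm above the bench; axes as the cradle's. The tube then sticks out 17 mm at each end.
- parts_box: Bystander: open black plastic box, 75 x 100 x 32 mm high, loose, to one side of the work. Origin under its centre.
- spool: Bystander: steel-coloured solder spool standing upright, 54 mm in diameter, 42 mm high, loose, to one side of the work. Origin under its centre.
- tip_tin: Bystander: round blue tip-cleaner tin with brass wool, 62 mm in diameter, 26 mm high, loose, to one side of the work. Origin under its centre.
Things that resemble listed ones, but are neither listed nor needed, are in the scene too. Of the things that look like the tube, take the one that is nearest to the robot's base at the start. Of the things shaped like the cradle, the steel one is meant.

How it is judged:
By the outcome, as a careful person would: the job done as asked, in the order asked, and still so for the second after the job is handed in, with the robot touching nothing.
It also fails if it takes over 64 s, if anything falls off the work surface, if the arm or the gripper's body presses on something with over 40 N, if the wrist force passes 120 N, or if a joint passes its speed limit or range.

ROBOT

A 6-joint arm with a two-finger parallel gripper is mounted at the origin on the work surface. World frame = base frame: x ahead of the robot, y to its left, z up, the work surface at z = 0. Lengths are in m, angles in rad, forces in N, time in s.
With the tool pointing down it reaches from about 0.375 to 0.9 m from the base axis. Payload 3.1 kg.
Tool frame: the origin (TCP) lies at the very end of the fingers, on their centre line; the grasp point (between the pads) lies 19 mm behind it; z points along the fingers, y is the line along which they close (so a half turn about z gives the same grasp; the last joint's range is limited). The gripper opens to 87 mm and grips with 3 to 60 N. Pads are 19 mm wide; open, the fingers measure 117 mm over their backs; the gripper's body (75 mm by 190 mm) begins 51 mm behind the grasp point.
Start: joints at [1.117, 0.527, 1.433, -0, 1.181, -0.178], TCP at [0.17, 0.601, 0.223] pointing down, gripper open.
Joint ranges: [-3.08, 3.08], [-0.75, 2.2], [0.22, 2.44], [-1.43, 4.57], [0, 2.65], [-2.85, 2.85]. Speed limits (rad/s): [2.79, 2.79, 3.14, 3.14, 3.14, 3.14].

INTERFACE

Orientations are given as a unit quaternion [x, y, z, w].
In Python, from plant import robot gives the robot as it stands. The module is installed in compiled form; this text tells all that it offers.
- The arm moves only by the tool servo_tool, never from a script. Its argument "rows" is a list of rows, each a list of 2 entries, a list of its own where there are three numbers: the shift along the tool's x, y, z in cm, then the turn about the tool's z in rad. A call has 1 to 8 rows; each row shifts and turns the commanded pose from where the row before left it, along the tool's axes as they then stand; what a row does not reach is not made up. A row lasts 1/8 s, in which the tool goes at most 62.5 mm and 10.7 degrees, less where a joint would pass 70% of its speed; a pose out of reach is approached as far as the arm can. A call with a gripper value outside its range is refused whole. "gripper" is the closure, from 0 (fully open) to 1 (shut), set as the call begins (left out, the last holds). The fingers move at their own pace and stop on an object; "newtons" is the grip in N (left out, the last holds). Time passes only in rows, so rows that do not move let the fingers close. It gives the time, the measured TCP pose, the force, the opening and the grip force at its end, in the units of the state.
- robot.read_state(): the state, without advancing time (a new reading comes with each control period).
- robot.read_camera(name): name is "scene" or "top" or "wrist"; returns a dict with "frame" (400x640x3 uint8, red, green, blue), "intrinsics" (3x3 intrinsics, pixels), "D" ([k1, k2, p1, p2, k3] as OpenCV has them; the pictures are not rectified), "world_from_camera" (4x4, takes a point from camera to world coordinates). Camera axes: x right, y up, looking along -z (the intrinsics and any distortion apply to the point x, -y, -z); pixel columns grow to the right and rows downward; lengths in m; the calibration is good to about 2 mm. A picture is of the moment at which its call begins. There is no depth.
- robot.sign_off(): hands the job in; it is judged then, once.
The state is a dict: "clock": time; "joint_positions": joint angles; "joint_vel": joint speeds; "tau": joint torques, N m; "tcp_pos": TCP position; "eef_rot": TCP orientation; "ft_force": force on the tool from outside, world axes, zero at the start; "wrist_torque": the same for the moment, N m; "width": opening from 0.0 (shut) to 1.0 (fully open); "finger_force": force on a finger pad.
Only numpy, scipy, OpenCV 4.12 (cv2) and the standard library are available. Lean on these libraries where they do the work, as an engineer would, in place of code of your own. Each camera call takes 0.05 s, during which the arm holds its last target. There are 200 camera calls.

## Working session

There is one attempt and no reset: what is moved stays moved. The work goes in short steps, Python scripts to look and compute and a tool call to move; the robot and the scene stay as the last step left them, time stands still between calls to the robot, and variables do not carry over. Pictures are saved under pics/ and viewed, at most 13 in all, crops included, and the job is handed in when it is done.

Besides the shell and the picture viewer there is one more tool, called after ">>>" by a JSON object that holds its "api" and its "payload", one argument or row to a line. servo_tool: Moves the arm, as the interface text tells. Its arguments: {"type":"object","properties":{"rows":{"type":"array"},"gripper":{"type":"number"},"newtons":{"type":"number"}},"required":["rows"]}

```bash
mkdir -p pics; cat > h.py <<'E'
import numpy as np,cv2
from plant import robot
def cam(n,save=None):
    c=robot.read_camera(n)
    if save: cv2.imwrite('pics/'+save,c['frame'][:,:,::-1])
    return c
def ray(c,uv,z):
    p=cv2.undistortPoints(np.array(uv,float).reshape(-1,1,2),np.array(c['intrinsics']),np.array(c['D'],float)).reshape(-1,2)
    d=np.c_[p[:,0],-p[:,1],-np.ones(len(p))]
    T=np.array(c['world_from_camera']); d=d@T[:3,:3].T; o=T[:3,3]
    return o+d*((z-o[2])/d[:,2])[:,None]
E
python3 - <<'E'
from h import *
a=cam('top','top.png');b=cam('scene','scene.png')
print(a['world_from_camera']);s=robot.read_state();print(s['clock'],s['tcp_pos'],s['eef_rot'],s['ft_force'])
E
```

```text
[[ 0.03202921  0.97681785 -0.21166252  0.31197338]
 [-0.99948593  0.03100288 -0.00816669 -0.02619444]
 [-0.00141523  0.21181528  0.97730869  1.4043716 ]
 [ 0.          0.          0.          1.        ]]
0.1 [0.16990279 0.60079219 0.2216612 ] [ 1.37480434e-01  9.90503997e-01 -9.34424789e-04 -2.97592923e-04] [-0.05342423 -0.07620992  0.06248844]
```

View pics/top.png

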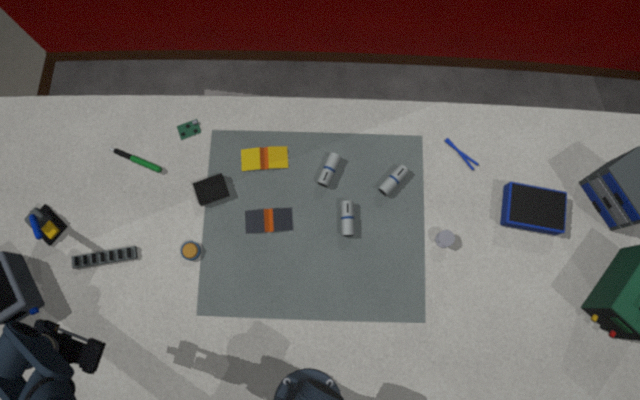

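View pics/scene.png

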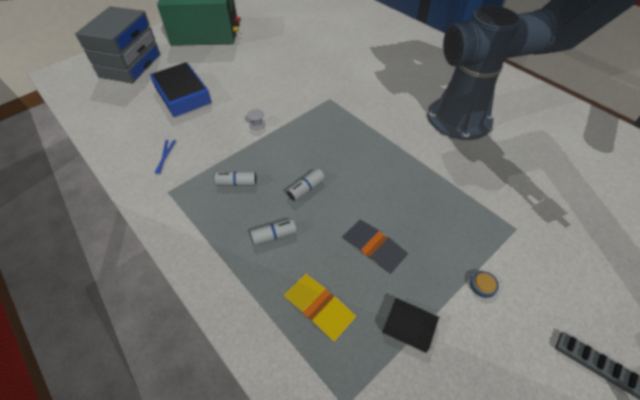

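The top view shows three tube-like things at (347,218), (329,169) and (394,180). The robot base is near (308,390), so (347,218) is the nearest and also fits the cradle distance and direction. There are two cradles: dark steel at (269,220), which is the one meant, and yellow at (264,158). Next I measure and confirm in a crop.

```bash
python3 - <<'E'
from h import *
a=cam('top');f=a['frame'];b=cam('scene')
hsv=cv2.cvtColor(f,cv2.COLOR_RGB2HSV)
def reg(m,x0,x1,y0,y1):
    k=np.zeros_like(m);k[y0:y1,x0:x1]=m[y0:y1,x0:x1]
    cs=max(cv2.findContours(k,0,1)[0],key=cv2.contourArea);return cv2.minAreaRect(cs)
def rep(n,r,z):
    p=ray(a,cv2.boxPoints(r),z);c=ray(a,[r[0]],z)[0]
    e1=p[1]-p[0];e2=p[2]-p[1];L=max((e1,e2),key=np.linalg.norm)
    print(n,np.round(r[0],1),'c',c.round(4),'sz',np.linalg.norm(e1).round(4),np.linalg.norm(e2).round(4),'ang',np.degrees(np.arctan2(L[1],L[0])).round(1)%180)
H,S,V=cv2.split(hsv)
org=((H<18)&(S>150)&(V>90)).astype(np.uint8)*255
rep('groove',reg(org,255,285,205,240),.006)
print('px',f[220,252],f[190,300],f[207,347],f[218,347],f[300,300])
dark=((V<85)).astype(np.uint8)*255
rep('cradle',reg(dark|org,238,300,200,240),.005)
blue=((H>95)&(H<130)&(S>110)).astype(np.uint8)*255
rep('band',reg(blue,335,360,200,240),.04)
for n,(x0,x1,y0,y1) in dict(t1=(335,360,192,245),t2=(312,345,145,195)).items():
    w=((V>135)).astype(np.uint8)*255
    rep(n,reg(w|blue,x0,x1,y0,y1),.03)
crop=cv2.resize(f[140:250,230:420],None,fx=4,fy=4,interpolation=2);cv2.imwrite('pics/crop.png',crop[:,:,::-1])
E
```

```text
groove [268.4 220. ] c [0.5607 0.1449 0.006 ] sz 0.0276 0.0733 ang 6.400000000000006
px [62 66 69] [104 106 106] [78 80 81] [104 115 133] [105 113 111]
cradle [268.6 220.2] c [0.5604 0.1444 0.005 ] sz 0.1536 0.0783 ang 96.5
band [347.5 217. ] c [ 0.5723 -0.1086  0.04  ] sz 0.0 0.0284 ang 91.8
t1 [346. 226.] c [ 0.545 -0.105  0.03 ] sz 0.0191 0.0449 ang 1.0
t2 [328.1 167.3] c [ 0.7372 -0.0431  0.03  ] sz 0.1074 0.0221 ang 159.4
```

View pics/crop.png

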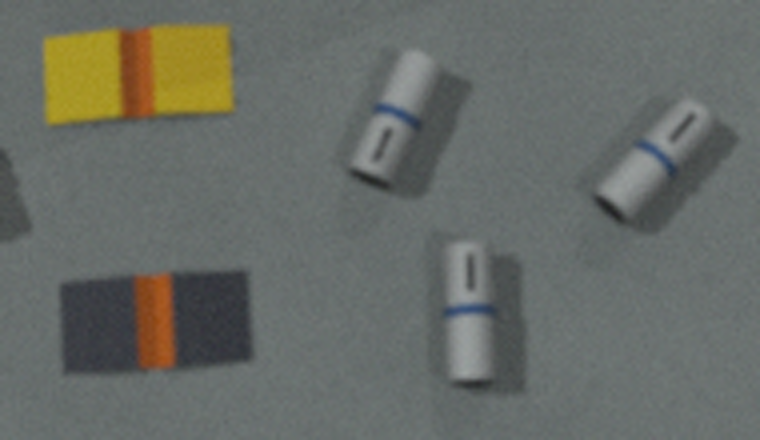

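The crop confirms it: the steel cradle with the orange groove is at crop (157,322), and the tube nearest the base is at crop (468,312). The groove centre is about (0.5605, 0.1447) with a yaw of 6.4°, and the tube centre is about (0.57, -0.108). I'll move behind the tube, on its −y side, at height.

>>> {"api": "servo_tool", "payload": {
  "rows": [
    [[-4.2,-4.5,0],0],
    [[-4.2,-4.5,0],0],
    [[-4.2,-4.5,0],0],
    [[-4.2,-4.5,0],0],
    [[-4.2,-4.5,0],0],
    [[-4.2,-4.5,0],0],
    [[-4.2,-4.5,0],0]
  ],
  "gripper": 0.3
}}

```text
clock: 1.08
tcp_pos: [0.3681, 0.2165, 0.2227]
eef_rot: [0.137, 0.991, 0.0, 0.0]
ft_force: [1.7, 0.5, -0.5]
width: 0.695
finger_force: 0.0
```

>>> {"api": "servo_tool", "payload": {
  "rows": [
    [[-4.2,-4.5,0],0],
    [[-4.2,-4.5,0],0],
    [[-4.2,-4.5,0],0],
    [[-4.2,-4.5,0],0],
    [[-4.2,-4.5,0],0],
    [[-4.2,-4.5,0],0],
    [[-4.2,-4.5,0],0]
  ]
}}

```text
clock: 1.95
tcp_pos: [0.565, -0.1669, 0.2224]
eef_rot: [0.138, 0.99, 0.0, -0.0]
ft_force: [1.1, 0.1, -0.0]
width: 0.697
finger_force: 0.0
```

>>> {"api": "servo_tool", "payload": {
  "rows": [
    [[0,0,0],0.18],
    [[0,0,0],0.18],
    [[0,0,0],0.18],
    [[0,0,0],0.18],
    [[0,0,0],0.18],
    [[0,0,0],0.18],
    [[0,0,0],0.18],
    [[0,0,0],0]
  ]
}}

```text
clock: 2.95
tcp_pos: [0.5642, -0.1649, 0.2224]
eef_rot: [0.694, 0.72, -0.0, -0.0]
ft_force: [1.0, -0.2, -0.1]
width: 0.703
finger_force: 0.0
```

```bash
cat >> h.py <<'E'
G=np.array([.5605,.1447]);A=np.radians(6.4)
def gf(p): # world xy -> groove frame (u along groove, v across)
    d=np.atleast_2d(p)[:,:2]-G; return np.c_[d@[np.cos(A),np.sin(A)],d@[-np.sin(A),np.cos(A)]]
def st():
    s=robot.read_state();q=s['eef_rot'];y=np.degrees(2*np.arctan2(q[1],q[0]))-90
    print('t',round(s['clock'],2),'tcp',np.round(s['tcp_pos'],4),'yaw_y',round((y+180)%360-180,2),'uv',gf(s['tcp_pos']).round(4),'F',np.round(s['ft_force'],1),'w',s['width']);return s
E
python3 - <<'E'
from h import *
st();a=cam('top');cam('wrist','w1.png')
p=ray(a,[(347,200),(347.5,235.5),(347.5,217)],.04);print(p,gf(p))
E
```

```text
t 2.95 tcp [ 0.5642 -0.1649  0.2224] yaw_y 2.13 uv [[-0.0308 -0.3081]] F [ 1.  -0.2 -0.1] w 0.7032327377392409
[[ 0.62728889 -0.10603948  0.04      ]
 [ 0.51336145 -0.10972032  0.04      ]
 [ 0.57228496 -0.10862341  0.04      ]] [[ 0.038423   -0.25662173]
 [-0.07520474 -0.24758027]
 [-0.01652618 -0.25305833]]
```

View pics/w1.png

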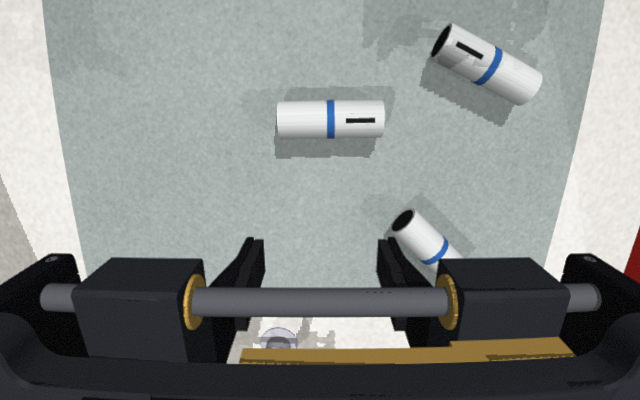

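The wrist view shows the target tube at (331,119), its ends at (277,120) and (384,119). A decoy tube is at lower right (402,221)–(450,255). I'll locate both.

```bash
python3 - <<'E'
from h import *
c=cam('wrist');f=c['frame']
print(c['world_from_camera'].round(3))
H,S,V=cv2.split(cv2.cvtColor(f,cv2.COLOR_RGB2HSV))
m=((H>95)&(H<130)&(S>130)).astype(np.uint8); m2=m[90:150,300:360]; ys,xs=np.nonzero(m2); print('band',xs.mean()+300,ys.min()+90,ys.max()+90)
pts=[(xs.mean()+300,ys.mean()+90),(277,101),(384,101),(277,138),(384,138)]
for z in(.02,.035): p=ray(c,pts,z);print(z,p.round(4)[:,:2].tolist(),np.linalg.norm(p[1]-p[2]).round(4),gf(p).round(4).tolist())
print('decoy',ray(c,[(403,221),(435,250)],.035).round(3))
a=cam('top');print('decoy top',ray(a,[(384,191),(405,169),(394,180)],.03).round(3))
E
```

```text
[[ 0.999 -0.036 -0.013  0.563]
 [ 0.039  0.952  0.304 -0.081]
 [ 0.001 -0.304  0.953  0.383]
 [ 0.     0.     0.     1.   ]]
band 330.24152542372883 101 137
0.02 [[0.5746, -0.1069], [0.5178, -0.091], [0.6303, -0.0865], [0.518, -0.1298], [0.6338, -0.1252]] 0.1125 [[-0.0141, -0.2516], [-0.0687, -0.2294], [0.0435, -0.2375], [-0.0729, -0.268], [0.0427, -0.2764]]
0.035 [[0.5741, -0.1058], [0.5197, -0.0905], [0.6275, -0.0862], [0.5198, -0.1278], [0.6308, -0.1234]] 0.1078 [[-0.0145, -0.2505], [-0.0668, -0.2292], [0.0408, -0.237], [-0.0708, -0.2662], [0.04, -0.2743]]
decoy [[ 0.661 -0.215  0.035]
 [ 0.703 -0.25   0.035]]
decoy top [[ 0.663 -0.226  0.03 ]
 [ 0.74  -0.295  0.03 ]
 [ 0.701 -0.258  0.03 ]]
```

>>> {"api": "servo_tool", "payload": {
  "rows": [
    [[0,1.0,5],0],
    [[0,0,5],0],
    [[0,0,5],0],
    [[0,0,3.5],0],
    [[0,0,1.5],0],
    [[0,0,0.7],0],
    [[0,0,0],0]
  ]
}}

```text
clock: 4.03
tcp_pos: [0.575, -0.1649, 0.0163]
eef_rot: [0.695, 0.719, 0.0, 0.001]
ft_force: [0.7, 0.4, 0.0]
width: 0.697
finger_force: 0.0
```

>>> {"api": "servo_tool", "payload": {
  "rows": [
    [[0.7,0,0],0],
    [[0.7,0,0],0],
    [[0.7,0,0],0],
    [[0.5,0,0],0],
    [[0.5,0,0],0],
    [[0.6,0,0],0],
    [[0.7,0,0],0],
    [[0.7,0,0],0]
  ]
}}

```text
clock: 5.03
tcp_pos: [0.5725, -0.1131, 0.0155]
eef_rot: [0.695, 0.719, -0.0, -0.0]
ft_force: [0.2, -0.7, -0.5]
width: 0.701
finger_force: 0.1
```

```bash
cat >> h.py <<'E'
def band(name='top',z=.035,save=None):
    c=cam(name,save);f=c['frame'];H,S,V=cv2.split(cv2.cvtColor(f,cv2.COLOR_RGB2HSV))
    m=((H>95)&(H<130)&(S>70)).astype(np.uint8)
    n,l,s,ce=cv2.connectedComponentsWithStats(m)
    for i in range(1,n):
        if s[i,4]>4:
            p=ray(c,[ce[i]],z)[0]
            if abs(p[0]-.6)<.3 and -.35<p[1]<.25: print(name,ce[i].round(1),s[i,2:],p.round(4),'uv',gf(p).round(4))
E
python3 - <<'E'
from h import *
st();band('top');band('wrist',save='w2.png')
E
```

```text
t 5.03 tcp [ 0.5725 -0.1131  0.0155] yaw_y 2.0 uv [[-0.0168 -0.2576]] F [ 0.2 -0.7 -0.5] w 0.7005870425636707
top [329.1 168. ] [11  6 25] [ 0.7331 -0.0464  0.035 ] uv [[ 0.1502 -0.2091]]
top [393.9 178.2] [ 9  8 23] [ 0.7057 -0.2573  0.035 ] uv [[ 0.0995 -0.4156]]
top [257.  178.8] [5 2 5] [0.6896 0.1859 0.035 ] uv [[0.1329 0.0265]]
top [258.5 183.5] [6 3 8] [0.6741 0.18   0.035 ] uv [[0.1168 0.0225]]
top [358.3 191.3] [22 18 98] [ 0.6584 -0.1422  0.035 ] uv [[ 0.0653 -0.2961]]
top [308.7 234.2] [ 135  132 4616] [0.5145 0.0119 0.035 ] uv [[-0.0605 -0.1269]]
top [286.5 188.8] [ 3  9 11] [0.6591 0.0888 0.035 ] uv [[ 0.0918 -0.0665]]
top [294.6 186.1] [6 4 8] [0.6689 0.0629 0.035 ] uv [[ 0.0986 -0.0933]]
top [340.5 186. ] [6 3 6] [ 0.674  -0.0846  0.035 ] uv [[ 0.0872 -0.2405]]
top [348.9 189.6] [3 6 7] [ 0.663  -0.1117  0.035 ] uv [[ 0.0733 -0.2662]]
top [256.2 193.1] [11 11 38] [0.642  0.1854 0.035 ] uv [[0.0856 0.0313]]
top [303.3 191.9] [ 7  6 15] [0.6508 0.0344 0.035 ] uv [[ 0.0774 -0.1197]]
top [337.7 188.7] [5 2 6] [ 0.6648 -0.0757  0.035 ] uv [[ 0.0791 -0.2306]]
top [343.3 192.
[... 3134 characters left out ...]
2751]]
wrist [ 30.4 295.8] [4 3 5] [ 0.4212 -0.1325  0.035 ] uv [[-0.1693 -0.2599]]
wrist [629.3 299.1] [ 5  5 10] [ 0.7408 -0.1238  0.035 ] uv [[ 0.1492 -0.2869]]
wrist [637.3 301.6] [4 4 7] [ 0.7467 -0.1255  0.035 ] uv [[ 0.1549 -0.2893]]
wrist [ 18.  311.2] [3 3 5] [ 0.4103 -0.1433  0.035 ] uv [[-0.1814 -0.2695]]
wrist [459.2 316.2] [2 7 8] [ 0.6458 -0.1336  0.035 ] uv [[ 0.0538 -0.2861]]
wrist [613.8 316.4] [3 4 5] [ 0.735  -0.1347  0.035 ] uv [[ 0.1423 -0.2971]]
wrist [425.8 323. ] [3 3 5] [ 0.629 -0.138  0.035] uv [[ 0.0365 -0.2885]]
wrist [453.9 338.1] [ 6  4 10] [ 0.6455 -0.1475  0.035 ] uv [[ 0.0519 -0.2998]]
wrist [436. 345.] [5 1 5] [ 0.6366 -0.1521  0.035 ] uv [[ 0.0426 -0.3034]]
```

View pics/w2.png

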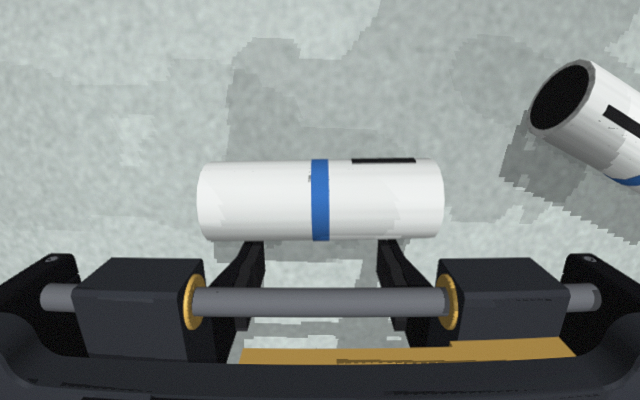

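The tube is resting against both fingertips, with its band at (320,199) and u ≈ −13 mm. A slight turn while rolling will steer out the lengthwise offset.

>>> {"api": "servo_tool", "payload": {
  "rows": [
    [[0.7,0,0],0.02],
    [[0.7,0,0],0.02],
    [[0.7,0,0],0],
    [[0.7,0,0],0],
    [[0.7,0,0],0],
    [[0.7,0,0],0],
    [[0.7,0,0],0]
  ]
}}

```text
clock: 6.0
tcp_pos: [0.5724, -0.0642, 0.0156]
eef_rot: [0.709, 0.705, -0.0, -0.0]
ft_force: [0.6, 0.1, -0.5]
width: 0.699
finger_force: 0.1
```

>>> {"api": "servo_tool", "payload": {
  "rows": [
    [[0.7,0,0],0],
    [[0.7,0,0],0],
    [[0.7,0,0],0],
    [[0.6,0,0],0],
    [[0.5,0,0],0]
  ]
}}

```text
clock: 6.62
tcp_pos: [0.5725, -0.0322, 0.0155]
eef_rot: [0.709, 0.705, -0.0, -0.0]
ft_force: [-0.2, -0.4, -0.0]
width: 0.699
finger_force: 0.2
```

```bash
sed -i 's/s\[i,4\]>4/s[i,4]>300/' h.py; python3 - <<'E'
from h import *
st();band('wrist',save='w3.png')
E
```

```text
t 6.62 tcp [ 0.5725 -0.0322  0.0155] yaw_y -0.27 uv [[-0.0078 -0.1772]] F [-0.2 -0.4 -0. ] w 0.6988844684591156
wrist [308.8 200.9] [  21   82 1431] [0.5693 0.0059 0.035 ] uv [[-0.0067 -0.1389]]
wrist [632.  264.6] [ 23  41 337] [ 0.7352 -0.0295  0.035 ] uv [[ 0.1542 -0.1926]]
```

View pics/w3.png

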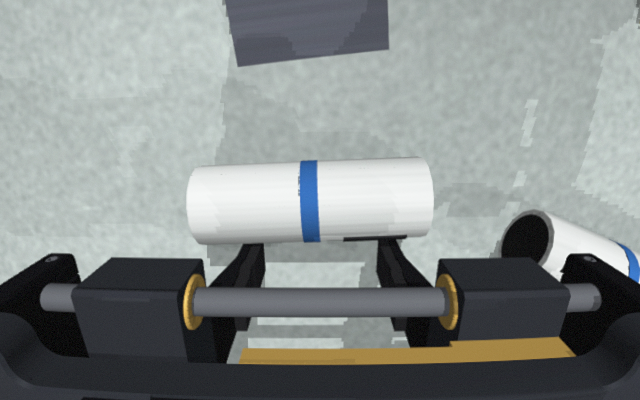

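The tube sits ahead of both fingers, with its band at (309,201). The cradle's near ramp edge runs (238,67)–(388,49), tilted about 6.8°. I'll check the cradle's pose against the tube in this same view.

```bash
python3 - <<'E'
from h import *
c=cam('wrist');p=ray(c,[(238,67),(388,49)],0.0);print(p,gf(p),gf(p.mean(0)))
q=ray(c,[(190,170),(430,158)],.03);print(np.degrees(np.arctan2(*(q[1]-q[0])[1::-1])))
E
```

```text
[[0.53354655 0.06526229 0.        ]
 [0.60786145 0.07334417 0.        ]] [[-0.03564031 -0.07593817]
 [ 0.03911233 -0.07619046]] [[ 0.00173601 -0.07606432]]
2.6543429308868833
```

>>> {"api": "servo_tool", "payload": {
  "rows": [
    [[0.7,0,0],0.01],
    [[0.7,0,0],0],
    [[0.7,0,0],0],
    [[0.7,0,0],0],
    [[0.6,0,0],0],
    [[0.5,0,0],0]
  ]
}}

```text
clock: 7.48
tcp_pos: [0.5731, 0.0069, 0.0155]
eef_rot: [0.712, 0.702, 0.0, -0.0]
ft_force: [0.3, -0.1, -0.7]
width: 0.701
finger_force: 0.1
```

>>> {"api": "servo_tool", "payload": {
  "rows": [
    [[0.5,0,0],-0.025],
    [[0.5,0,0],-0.025],
    [[0.4,0,0],-0.025],
    [[0.4,0,0],-0.025],
    [[0.3,0,0],-0.025],
    [[0.3,0,0],0],
    [[0.3,0,0],0]
  ]
}}

```text
clock: 8.35
tcp_pos: [0.572, 0.0333, 0.0156]
eef_rot: [0.667, 0.745, 0.0, 0.0]
ft_force: [0.5, -0.4, 0.5]
width: 0.7
finger_force: 0.4
```

```bash
python3 - <<'E'
from h import *
st();band('wrist',save='w4.png')
E
```

```text
t 8.35 tcp [0.572  0.0333 0.0156] yaw_y 6.29 uv [[-0.001 -0.112]] F [ 0.5 -0.4  0.5] w 0.7001271566034472
wrist [315.5 202.4] [  18   82 1432] [0.5675 0.0703 0.035 ] uv [[-0.0013 -0.0748]]
```

View pics/w4.png

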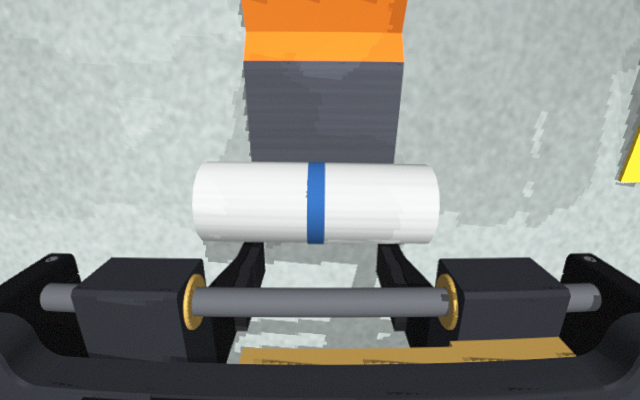

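The tube is parallel to the groove, at the ramp foot, and nearly centred (band at column 316, cradle middle about 324). I'll push it up the ramp.

>>> {"api": "servo_tool", "payload": {
  "rows": [
    [[0.5,0,0],0],
    [[0.6,0,0],0],
    [[0.6,0,0],0],
    [[0.6,0,0],0],
    [[0.6,0,0],0],
    [[0.6,0,0],0],
    [[0.6,0,0],0],
    [[0.6,0,0],0]
  ]
}}

```text
clock: 9.4
tcp_pos: [0.5666, 0.0804, 0.0156]
eef_rot: [0.667, 0.745, -0.0, 0.0]
ft_force: [-0.2, -1.4, 0.6]
width: 0.704
finger_force: 0.6
```

>>> {"api": "servo_tool", "payload": {
  "rows": [
    [[0.4,0,0],0],
    [[0.4,0,0],0],
    [[0.4,0,0],0],
    [[0.3,0,0],0],
    [[0.3,0,0],0],
    [[0,0,0],0],
    [[0,0,0],0]
  ]
}}

```text
clock: 10.28
tcp_pos: [0.5646, 0.098, 0.0155]
eef_rot: [0.667, 0.745, -0.0, -0.0]
ft_force: [0.7, 0.3, 0.0]
width: 0.702
finger_force: 0.0
```

```bash
python3 - <<'E'
from h import *
st();band('wrist',.04,save='w5.png')
E
```

```text
t 10.28 tcp [0.5646 0.098  0.0155] yaw_y 6.3 uv [[-0.0012 -0.0469]] F [0.7 0.3 0. ] w 0.7021730108637089
wrist [315.3 203.4] [  20   88 1647] [0.5599 0.1362 0.04  ] uv [[-0.0015 -0.0084]]
```

View pics/w5.png

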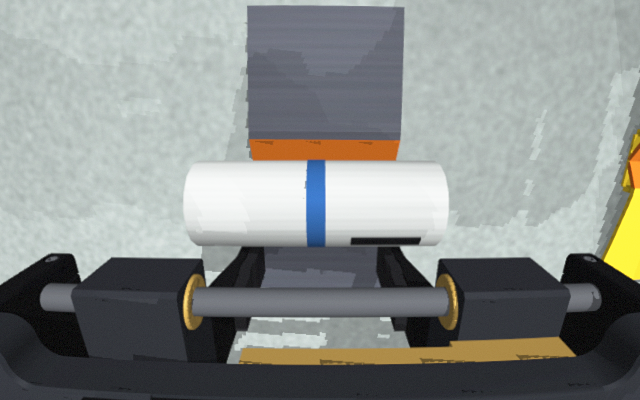

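The tube is at the lip over the orange groove (band at (315,203)), and it may not be fully in. I'll push it a little further, slowly.

>>> {"api": "servo_tool", "payload": {
  "rows": [
    [[0.2,0,0],0],
    [[0.3,0,0],0],
    [[0.3,0,0],0],
    [[0,0,0],0],
    [[0,0,0],0]
  ]
}}

```text
clock: 10.95
tcp_pos: [0.5638, 0.1059, 0.0156]
eef_rot: [0.667, 0.745, 0.0, 0.0]
ft_force: [-0.3, -0.2, -0.8]
width: 0.7
finger_force: 0.0
```

```bash
python3 - <<'E'
from h import *
st();band('wrist',.04)
E
```

```text
t 10.95 tcp [0.5638 0.1059 0.0156] yaw_y 6.31 uv [[-0.001  -0.0389]] F [-0.3 -0.2 -0.8] w 0.6996619538345784
wrist [315.7 189.5] [  19   87 1567] [0.5586 0.1503 0.04  ] uv [[-0.0012  0.0057]]
```

>>> {"api": "servo_tool", "payload": {
  "rows": [
    [[-2,0,0],0],
    [[-3,0,0],0],
    [[0,0,-4],0],
    [[0,0,-4],0],
    [[0,0,-4],0],
    [[0,0,-2],0],
    [[0,0,0],0],
    [[0,0,0],0]
  ]
}}

```text
clock: 12.0
tcp_pos: [0.5686, 0.0554, 0.1546]
eef_rot: [0.667, 0.745, -0.001, -0.001]
ft_force: [0.9, 0.2, -0.2]
width: 0.703
finger_force: 0.0
```

```bash
python3 - <<'E'
from h import *
st();c=cam('wrist');f=c['frame'];band('wrist',.04)
cv2.imwrite('pics/w6.png',cv2.resize(f[0:260,200:460],None,fx=2.3,fy=2.3,interpolation=2)[:,:,::-1])
E
```

```text
t 12.0 tcp [0.5686 0.0554 0.1546] yaw_y 6.26 uv [[-0.0019 -0.0896]] F [ 0.9  0.2 -0.2] w 0.7027704702349834
wrist [319.4  84.3] [ 10  52 514] [0.5593 0.1456 0.04  ] uv [[-0.0011  0.001 ]]
```

View pics/w6.png

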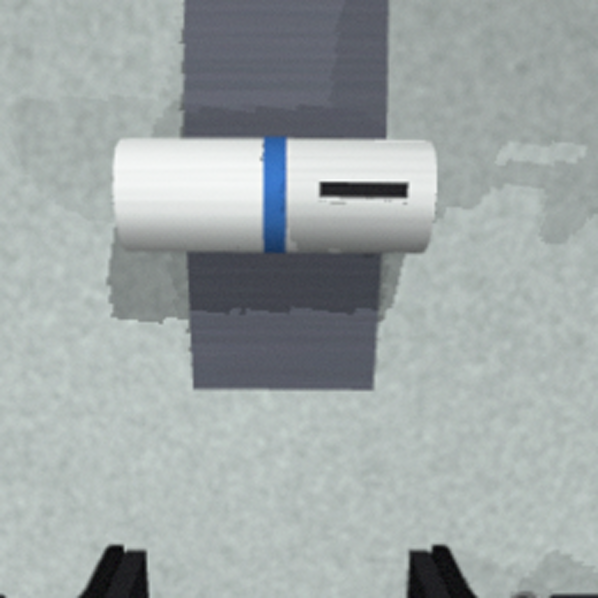

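The tube lies seated in the groove, parallel to it. The band is at crop column 275, while the cradle middle is at about 285 (edges 188–382), so it sits roughly 4 mm towards −u. I'll quantify that and nudge its −u end with a closed fingertip.

```bash
cat >> h.py <<'E'
def centre():
    c=cam('wrist');f=c['frame'];P=lambda x,y:(200+x/2.3,y/2.3)
    return c
E
python3 - <<'E'
from h import *
c=cam('wrist');P=lambda x,y:(200+x/2.3,y/2.3)
for pts,z in(([P(194,388),P(374,388)],0),([P(188,253),P(382,253)],.007),([P(185,137),P(387,137)],.009),([P(112,195),P(437,195)],.03)):
    g=gf(ray(c,pts,z));print(g.round(4).tolist(),g.mean(0).round(4),np.ptp(g[:,0]).round(4))
E
```

```text
[[-0.0352, -0.0755], [0.0401, -0.0756]] [ 0.0024 -0.0755] 0.0753
[[-0.0351, -0.0201], [0.0405, -0.0202]] [ 0.0027 -0.0201] 0.0756
[[-0.0347, 0.0225], [0.0407, 0.0224]] [0.003  0.0224] 0.0754
[[-0.0589, 0.0014], [0.0563, 0.0012]] [-0.0013  0.0013] 0.1152
```

>>> {"api": "servo_tool", "payload": {
  "rows": [
    [[2,-5,0],0],
    [[3,-5,0],0],
    [[4,-0.2,0],0],
    [[0,0,4],0],
    [[0,0,4],0],
    [[0,0,3],0],
    [[0,0,1.5],0],
    [[0,0,0.7],0]
  ],
  "gripper": 1,
  "newtons": 5
}}

```text
clock: 13.15
tcp_pos: [0.4577, 0.1344, 0.0226]
eef_rot: [0.667, 0.745, -0.001, -0.001]
ft_force: [0.1, -0.8, 0.1]
width: 0.009
finger_force: 0.0
```

```bash
python3 - <<'E'
from h import *
st();c=cam('wrist','w7.png');band('wrist',.045)
E
```

```text
t 13.15 tcp [0.4577 0.1344 0.0226] yaw_y 6.3 uv [[-0.1033  0.0012]] F [ 0.1 -0.8  0.1] w 0.009388686978997918
wrist [522.2 252.6] [  36   66 1008] [0.5528 0.1582 0.045 ] uv [[-0.0062  0.0143]]
```

View pics/w7.png

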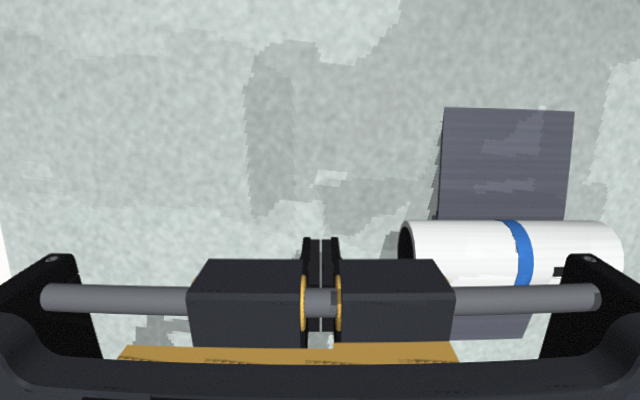

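The closed fingers are beside the tube's −u end (400,240). The tube has to move +4 mm.

>>> {"api": "servo_tool", "payload": {
  "rows": [
    [[0,1,0],0],
    [[0,1,0],0],
    [[0,0.7,0],0],
    [[0,0.4,0],0],
    [[0,0,0],0]
  ]
}}

```text
clock: 13.88
tcp_pos: [0.4892, 0.1378, 0.0236]
eef_rot: [0.667, 0.745, 0.0, 0.0]
ft_force: [-0.3, 0.3, -0.3]
width: 0.005
finger_force: 0.0
```

```bash
cat >> h.py <<'E'
def track():
    st();c=cam('wrist');f=c['frame'];H,S,V=cv2.split(cv2.cvtColor(f,cv2.COLOR_RGB2HSV))
    m=((H>95)&(H<130)&(S>110)).astype(np.uint8)[:300]
    n,l,s,ce=cv2.connectedComponentsWithStats(m);i=1+np.argmax(s[1:,4])
    ys,xs=np.nonzero(l==i);t=ys.min();x=xs[ys<t+4].mean()
    # topmost band point = far silhouette of tube, v about +0.018, z about .035
    p=gf(ray(c,[(x,t)],.035));print('far band',x.round(1),t,p.round(4))
E
python3 - <<'E'
from h import *
track()
E
```

```text
t 13.88 tcp [0.4892 0.1378 0.0236] yaw_y 6.3 uv [[-0.0716  0.0011]] F [-0.3  0.3 -0.3] w 0.0048607616844512196
far band 450.3 219 [[-0.007   0.0271]]
```

>>> {"api": "servo_tool", "payload": {
  "rows": [
    [[0,0.3,0],0],
    [[0,0.3,0],0],
    [[0,0,0],0]
  ]
}}

```text
clock: 14.3
tcp_pos: [0.4947, 0.1385, 0.0235]
eef_rot: [0.667, 0.745, -0.0, -0.0]
ft_force: [-0.9, 0.9, -1.1]
width: 0.006
finger_force: 0.1
```

```bash
python3 - <<'E'
from h import *
track()
E
```

```text
t 14.3 tcp [0.4947 0.1385 0.0235] yaw_y 6.3 uv [[-0.066   0.0012]] F [-0.9  0.9 -1.1] w 0.006047654909948161
far band 443.1 220 [[-0.005   0.0267]]
```

>>> {"api": "servo_tool", "payload": {
  "rows": [
    [[0,0.1,0],0],
    [[0,0.1,0],0],
    [[0,0,0],0],
    [[0,0,0],0]
  ]
}}

```text
clock: 14.85
tcp_pos: [0.4967, 0.1387, 0.0235]
eef_rot: [0.667, 0.745, -0.0, -0.0]
ft_force: [-0.9, -0.5, 0.0]
width: 0.005
finger_force: 0.5
```

```bash
python3 - <<'E'
from h import *
track()
E
```

```text
t 14.85 tcp [0.4967 0.1387 0.0235] yaw_y 6.31 uv [[-0.0641  0.0012]] F [-0.9 -0.5  0. ] w 0.00518385199889994
far band 442.8 220 [[-0.0031  0.0267]]
```

>>> {"api": "servo_tool", "payload": {
  "rows": [
    [[0,-1,0],0],
    [[0,-2,0],0],
    [[0,-2,0],0],
    [[0,0,-4],0],
    [[0,0,-4],0],
    [[0,0,-5],0],
    [[-4.5,5.8,0],0],
    [[-4.3,5.7,0],0]
  ]
}}

```text
clock: 15.9
tcp_pos: [0.5553, 0.0683, 0.1552]
eef_rot: [0.667, 0.745, 0.001, 0.001]
ft_force: [0.9, 0.2, 0.8]
width: 0.007
finger_force: 0.0
```

>>> {"api": "servo_tool", "payload": {
  "rows": [
    [[0,0,0],0],
    [[0,0,0],0]
  ]
}}

```text
clock: 16.15
tcp_pos: [0.5525, 0.0687, 0.1529]
eef_rot: [0.667, 0.745, -0.001, -0.001]
ft_force: [-0.5, -0.5, -0.5]
width: 0.007
finger_force: 0.0
```

```bash
cat > m.py <<'E'
from h import *
st();c=cam('wrist');f=c['frame'];band('wrist',.045)
H,S,V=cv2.split(cv2.cvtColor(f,cv2.COLOR_RGB2HSV))
ys,xs=np.nonzero(((H>95)&(H<130)&(S>130))[:150,290:350]);by=int(ys.mean());print('band',xs.mean()+290,ys.min(),ys.max())
def edges(y,dark):
    r=cv2.GaussianBlur(f.mean(2)[y-2:y+3],(5,5),0).mean(0)[200:460];g=np.diff(r)*(1 if dark else -1)
    k=len(g)//2;return 200+np.argmin(g[:k])+.5,200+k+np.argmax(g[k:])+.5
for y,z,d in((ys.max()+40,.003,1),(by,.03,0)):
    e=edges(y,d);g=gf(ray(c,[(e[0],y),(e[1],y)],z));print(y,e,g.round(4).tolist(),'mid',g.mean(0).round(4),np.ptp(g[:,0]).round(4))
cv2.imwrite('pics/w8.png',cv2.resize(f[0:260,200:460],None,fx=2.3,fy=2.3,interpolation=2)[:,:,::-1])
E
python3 m.py
```

```text
t 16.15 tcp [0.5525 0.0687 0.1529] yaw_y 6.27 uv [[-0.0164 -0.0747]] F [-0.5 -0.5 -0.5] w 0.007199257510957284
wrist [342.3 103.2] [ 11  50 488] [0.562  0.1468 0.045 ] uv [[0.0018 0.0019]]
band 341.2857142857143 79 127
167 (np.float64(297.5), np.float64(377.5)) [[-0.0364, -0.0584], [0.0395, -0.0584]] mid [ 0.0015 -0.0584] 0.0759
103 (np.float64(271.5), np.float64(361.5)) [[-0.0548, 0.0013], [0.0192, 0.0012]] mid [-0.0178  0.0012] 0.074
```

View pics/w8.png

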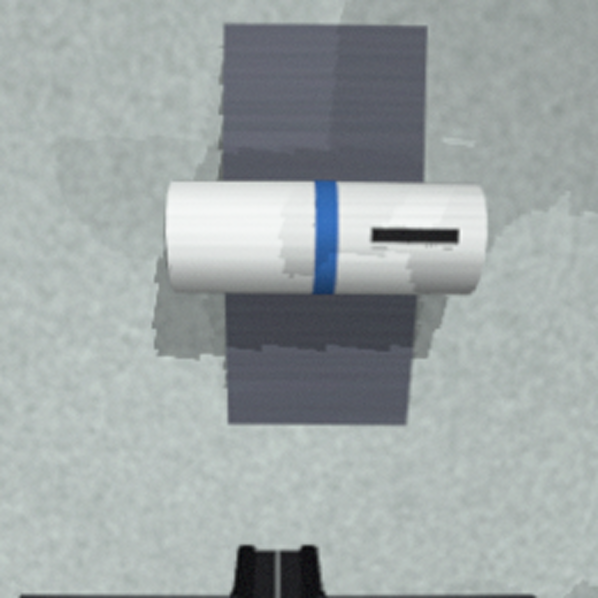

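The tube is seated and looks centred: band at crop (325,237), cradle edges at 226–415 just below it and 221–425 just above. I'll check numerically.

```bash
python3 - <<'E'
from h import *
c=cam('wrist');P=lambda x,y:(200+(x+.5)/2.3-.5,(y+.5)/2.3-.5)
for pts,z in(([P(229,424),P(406,424)],0),([P(226,295),P(415,295)],.008),([P(221,180),P(425,180)],.009),([P(224,24),P(427,26)],0),([P(315,237),P(337,237)],.045),([P(166,237),P(488,237)],.028)):
    g=gf(ray(c,pts,z));print(g.round(4).tolist(),g.mean(0).round(4),np.ptp(g[:,0]).round(4))
E
```

```text
[[-0.0358, -0.0753], [0.0391, -0.0752]] [ 0.0016 -0.0752] 0.0749
[[-0.0355, -0.0206], [0.0387, -0.0205]] [ 0.0016 -0.0206] 0.0743
[[-0.0366, 0.0225], [0.0403, 0.0227]] [0.0019 0.0226] 0.0769
[[-0.0352, 0.0786], [0.0403, 0.0783]] [0.0025 0.0785] 0.0754
[[-0.0026, 0.0025], [0.0048, 0.0025]] [0.0011 0.0025] 0.0074
[[-0.0554, 0.0022], [0.0607, 0.0025]] [0.0026 0.0023] 0.1162
```

The tube centre (u between 1.1 and 2.6 mm) matches the cradle middle (between 1.6 and 2.5 mm) to within about 1 mm. The robot is clear and the tube is at rest.

```bash
python3 -c "
from plant import robot
print(robot.sign_off())"
```

```text
the job is handed in; nothing more can be done
None
```

The tube was rolled up the steel cradle's ramp and is at rest in the V-groove, centred to about 1 mm by the wrist camera, and the job was handed in at about 16 s of the 64 s allowed.

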